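# Free the stuck disc tray with the eject pin

### The job

The disc player's tray is locked shut. Take the orange eject pin from its wooden stand, push it gently down the small marked hole in the top of the player until the hidden catch lets go and the tray springs out a little, and put the pin back upright in its stand. Pull the tray the rest of the way out and let go, without disturbing the mug, the remotes or the vase.

Things in the scene. Friction and masses are not known exactly. Their poses are not given: they have to be found in the camera images.
- hub: disc player, fixed to the table: grey-topped black case 150 (x) x 220 (y) x 62 high, origin at the centre of its underside, x from front to back, z up. The tray comes out of its front, towards its own -x (roughly towards the robot). Pressing or scraping on the player with more than 20 N through the pin damages it
- eject_hole (a point): middle of the eject hole, at the case's top face (62 above the table): round, vertical, 7 in diameter, through the 5 thick top, framed by a thin white square of 20. Under it hides a flat sprung pad 18 across, 13 to 33 below the top face (unseen, differs each time). It pushes back with 3 to 5 N; 4 to 6 down the tray is let go, 7.5 down is a solid stop. Axes as hub
- tray (a joint): how far the tray is out, m: 0 shut and locked, about 0.022 to 0.024 after it has sprung out, 0.065 fully out. It slides with 1 to 3 N and stays where it is left
- tray_pull (a point): centre of the steel pull block of the tray: 12 (x) x 14 (y) x 26 high, its centre 36 above the table, 35 in front of the tray's face on a thin stem; it moves with the tray. With the tray shut it lies at x = -118, y = -25 of the player. Axes as hub
- pin_grip (a point): centre of the orange square handle of the eject pin: 14 x 14 x 50 high, sides along its x and y. Its z points up the pin, away from the tip. Below the handle come a steel collar 26 across and 4 thick and then a steel rod 5 in diameter and 45 long with a round end; the pin weighs about 60 g
- pin_tip (a point): end of the pin's rod, 74 below the middle of the handle; axes as pin_grip. In the stand it lies 5 above the table
- stand: light wooden block 60 x 60 x 50 high, fixed to the table, with a vertical hole 13 in diameter right through its middle; the pin stands with its rod in the hole and its collar on the top face. Origin at the centre of its underside, z up
- mug: blue mug, 76 across and 90 high, handle on its y side; origin at the centre of its foot; leave alone
- remote_a: black remote control 180 x 44 x 18 lying on a clear fixed plate; origin at the centre of its underside; leave alone
- remote_b: black remote control 160 x 44 x 18 lying on the same clear plate; origin at the centre of its underside; leave alone
- vase: small grey-green flower vase, 68 across, 175 high with its flowers; origin at the centre of its foot; leave alone
Not all that is in view belongs to the job. What is meant by the stand is not pink, and is the larger of those in its own colour.

How it is judged:
By the outcome, as a careful person would: the job done as asked, in the order asked, and still so for the second after the job is handed in, with the robot touching nothing.
It also fails if it takes over 72 s, if anything falls off the work surface, if the arm or the gripper's body presses on something with over 40 N, if the wrist force passes 120 N, or if a joint passes its speed limit or range.

### The arm

A 7-joint arm with a two-finger parallel gripper is mounted at the origin on the work surface. World frame = base frame: x ahead of the robot, y to its left, z up, the work surface at z = 0. Lengths are in m, angles in rad, forces in N, time in s.
With the tool pointing down it reaches from about 0.425 to 0.95 m from the base axis. Payload 16.7 kg.
Tool frame: the origin (TCP) lies between the finger pads; the fingertips stand 25 mm ahead of it and the grasp point (between the pads) lies 6 mm ahead of it (env.nose_length is the distance from the TCP to the fingertips, in m); z points along the fingers, y is the line along which they close (so a half turn about z gives the same grasp; the last joint's range is limited). The gripper opens to 94 mm and grips with 3 to 60 N. Pads are 16 mm wide; open, the fingers measure 119 mm over their backs; the gripper's body (75 mm by 177 mm) begins 78 mm behind the grasp point.
Start: joints at [-1.363, 0.426, 0.074, 1.606, -0.034, 1.111, -0.067], TCP at [0.236, 0.632, 0.23] pointing down, gripper open.
Joint ranges: [-2.85, 2.85], [-0.5, 2.14], [-1.23, 1.37], [0.21, 2.46], [-1.02, 4.16], [0.16, 2.05], [-2.73, 2.73]. Speed limits (rad/s): [1.89, 1.89, 2.39, 2.39, 3.01, 3.01, 3.01].

### API

Orientations are given as a rotation vector (axis times angle).
In Python, from station import env gives the robot as it stands. Calls block until the motion is done:
- env.move_ptp(position, orientation): joint-space move of the TCP to a pose.
- env.move_linear(position, v=0.15, rotation=None, force_limit=None): straight line of the TCP; rotation=None keeps the orientation; v is the mean speed in m/s. With force_limit (N) it stops when the force on the tool has changed by that much, and returns True; else False.
- env.movej(angles): joint-space move.
- env.ungrasp() and env.grab(): open the fingers fully, or close them until they stop; the grip force is fixed at half the most.
- env.hold(seconds).
- env.inverse_kinematics(position, orientation): joint angles nearest the present ones, or None.
- env.read_state(): the state.
- env.capture(name): name is "side" or "top"; returns the picture (480x640x3 uint8, blue, green, red); there is no depth.
- env.get_calibration(name): a dict with "intrinsics" (3x3 intrinsics, pixels), "rvec" (rotation vector, rad) and "tvec" (3), from world to camera coordinates, as OpenCV has them. Camera axes: x right, y down, z forward; pixel columns grow to the right and rows downward; lengths in m; the calibration is good to about 2 mm. A picture is of the moment at which its call begins. get_calibration takes no time and is no camera call.
A pose or a line that the arm cannot do raises env.IKError and nothing moves.
- env.job_done(): hands the job in; it is judged then, once.
The state is a dict: "clock": time; "qpos": joint angles; "qvel": joint speeds; "joint_efforts": joint torques, N m; "position": TCP position; "tcp_rot": TCP orientation; "contact_force": force on the tool from outside, world axes, zero at the start; "moment": the same for the moment, N m; "opening": finger opening in m; "gripper_force": force on a finger pad.
Only numpy, scipy, OpenCV 4.12 (cv2) and the standard library are available. Lean on these libraries where they do the work, as an engineer would, in place of code of your own. Each camera call takes 0.05 s, during which the arm holds its last target. There are 200 camera calls.

## Working session

There is one attempt and no reset: what is moved stays moved. The work goes in short steps, each a Python script; the robot and the scene stay as the last script left them, time stands still between calls to the robot, and variables do not carry over. Pictures are saved under pics/ and viewed, at most 10 in all, crops included, and the job is handed in when it is done.

```bash
mkdir -p pics; ls
python3 - <<'E'
from station import env
import cv2
for n in("top","side"):
    cv2.imwrite(f"pics/{n}0.png",env.capture(n)); print(n,env.get_calibration(n))
print(env.read_state(), env.nose_length)
E
```

```text
pics
top {'intrinsics': array([[532.2538744 ,   0.        , 314.91456167],
       [  0.        , 532.2538744 , 245.72949648],
       [  0.        ,   0.        ,   1.        ]]), 'rvec': array([ 2.2108838 , -2.16042685,  0.09151689]), 'tvec': array([0.01072027, 0.59627955, 1.27329051])}
side {'intrinsics': array([[612.89953269,   0.        , 326.72851877],
       [  0.        , 612.89953269, 237.25041916],
       [  0.        ,   0.        ,   1.        ]]), 'rvec': array([ 0.07845333, -2.79886625,  1.3594331 ]), 'tvec': array([0.56182308, 0.08831165, 1.25295653])}
{'clock': 0.1, 'qpos': array([-1.36249526,  0.42665486,  0.07385706,  1.6065317 , -0.03406904,
        1.1107914 , -0.0670772 ]), 'qvel': array([ 2.52674331e-03, -1.25793277e-03,  6.58799157e-04, -2.35214906e-03,
        4.55764363e-04, -7.95483693e-05, -8.39608009e-04]), 'joint_efforts': array([ 6.46184752e-03, -9.37468100e+01,  3.67561899e+00, -4.55043125e+01,
       -4.87031601e-02,  1.68814848e-02,  5.51117978e-05]), 'position': array([0.23630444, 0.63190223, 0.22986048]), 'tcp_rot': array([-5.59020108e-01, -3.09135997e+00,  1.76311952e-03]), 'contact_force': array([ 0.70023196,  0.65968945, -0.02581153]), 'moment': array([ 0.00427885, -0.03995973, -0.00814867]), 'gripper_force': 0.0, 'opening': 0.09417932374046506} 0.025
```

View pics/top0.png

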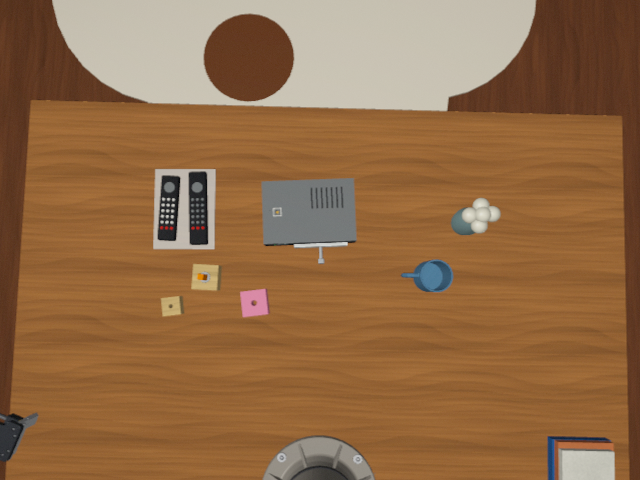

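View pics/side0.png

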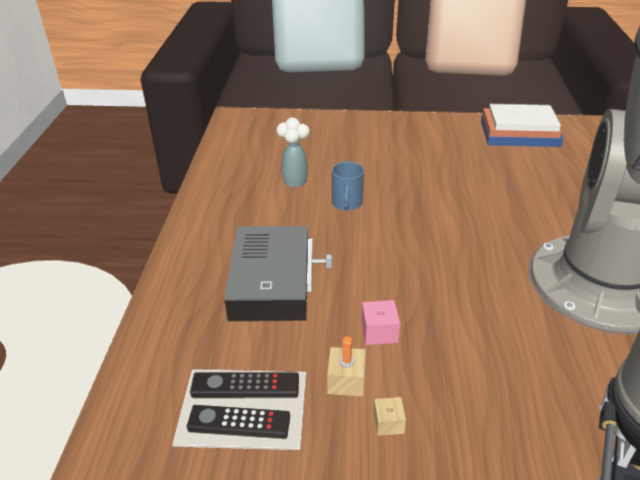

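The pictures show three blocks: the larger wooden one (top 205,277; side 347,370) holding the orange pin, a smaller wooden one (top 171,306), and a pink one (top 254,303). The stand is the larger wooden block. The player is at top (308,212), its hole at (277,212) and the pull at (321,261). I'll confirm with an enlarged crop and measure.

```bash
cat > h.py <<'E'
import numpy as np, cv2
from scipy.spatial.transform import Rotation as R
from station import env
def cam(n):
    c=env.get_calibration(n); Rm=cv2.Rodrigues(c["rvec"])[0]; return c["intrinsics"],Rm,np.array(c["tvec"]).ravel()
def ray(n,uv):
    K,Rm,t=cam(n); return -Rm.T@t, Rm.T@np.linalg.solve(K,[uv[0],uv[1],1])
def plane(n,uv,z):
    o,d=ray(n,uv); return o+d*(z-o[2])/d[2]
def proj(n,p):
    c=env.get_calibration(n); return cv2.projectPoints(np.float64([p]),c["rvec"],c["tvec"],c["intrinsics"],None)[0].ravel()
def two(a,b):
    (o1,d1),(o2,d2)=ray("top",a),ray("side",b)
    s=np.linalg.lstsq(np.c_[d1,-d2],o2-o1,rcond=None)[0]; p,q=o1+s[0]*d1,o2+s[1]*d2
    return (p+q)/2,np.linalg.norm(p-q)
def down(yaw): # tool z down, tool y (closing) along world angle yaw
    y=np.array([np.cos(yaw),np.sin(yaw),0]); z=np.array([0,0,-1.]); return R.from_matrix(np.c_[np.cross(y,z),y,z]).as_rotvec()
E
python3 - <<'E'
from h import *
t=cv2.imread("pics/top0.png"); s=cv2.imread("pics/side0.png")
a=cv2.resize(t[255:325,155:275],None,fx=6,fy=6,interpolation=cv2.INTER_CUBIC)
b=np.hstack([cv2.resize(t[200:225,262:292],(360,300),interpolation=cv2.INTER_CUBIC),cv2.resize(s[330:380,320:380],(360,300),interpolation=cv2.INTER_CUBIC)])[:,:720]
cv2.imwrite("pics/crop.png",np.vstack([a[:300],b]))
def comps(im,lo,hi,roi):
    x0,y0,x1,y1=roi; h=cv2.cvtColor(im,cv2.COLOR_BGR2HSV)[y0:y1,x0:x1]
    m=cv2.inRange(h,lo,hi); c=max(cv2.findContours(m,0,2)[0],key=cv2.contourArea)+[x0,y0]
    M=cv2.moments(m,True); return c,(M['m10']/M['m00']+x0,M['m01']/M['m00']+y0)
for n,im,roi in(("top",t,(190,260,222,295)),("side",s,(330,330,365,372))):
    c,m=comps(im,(4,190,170),(16,255,255),roi); print("orange",n,m,cv2.boundingRect(c))
# case top: grey in top view
h=cv2.cvtColor(t,cv2.COLOR_BGR2HSV)
print("hsv wood top/table/case",h[270,196],h[285,214],h[290,225],h[230,300],h[242,300],h[300,245])
c,m=comps(t,(0,0,55),(179,90,130),(255,172,362,250))
r=cv2.minAreaRect(c); print("case px",r); P=np.array([plane("top",p,.062)[:2] for p in cv2.boxPoints(r)]); print(P,P.mean(0),np.linalg.norm(np.diff(P,axis=0),axis=1))
# white frame
for n,im,roi in(("top",t,(268,203,287,221)),("side",s,(255,275,278,295))):
    x0,y0,x1,y1=roi; g=cv2.cvtColor(im,6)[y0:y1,x0:x1].astype(float); w=np.clip(g-np.median(g)-25,0,None)
    yy,xx=np.mgrid[y0:y1,x0:x1]; uv=((w*xx).sum()/w.sum(),(w*yy).sum()/w.sum()); print("hole",n,uv,plane(n,uv,.062))
# wood stand
c,m=comps(t,(12,60,175),(28,160,255),(188,260,223,296)); r=cv2.minAreaRect(c); print("stand",r,plane("top",r[0],.05))
P=np.array([plane("top",p,.05)[:2] for p in cv2.boxPoints(r)]);print(P,P.mean(0),np.linalg.norm(np.diff(P,axis=0),axis=1))
E
```

```text
orange top (203.0, 275.5) (203, 275, 1, 2)Traceback (most recent call last):
  File "<stdin>", line 11, in <module>
  File "<stdin>", line 8, in comps
ValueError: max() iterable argument is empty
```

View pics/crop.png

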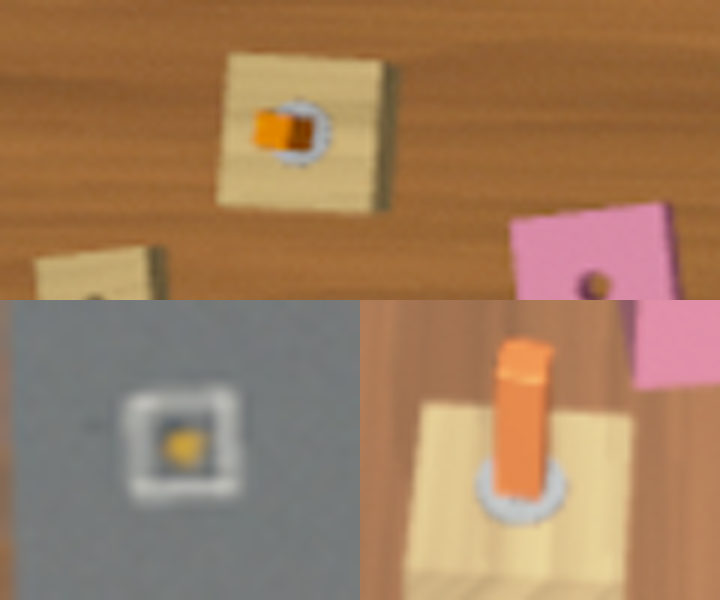

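The crop confirms it: the orange pin stands in the larger wooden block (handle top at about 200,277 in the top view), and the white frame is on the player at (277,212). Next I'll fix the masks.

```bash
cat >> h.py <<'E'
def comp(im,lo,hi,roi):
    x0,y0,x1,y1=roi; h=cv2.cvtColor(im,cv2.COLOR_BGR2HSV)[y0:y1,x0:x1]
    m=cv2.inRange(h,lo,hi); cs=cv2.findContours(m,0,2)[0]
    if not cs: return None,h[(y1-y0)//2,(x1-x0)//2]
    M=cv2.moments(m,True); return max(cs,key=cv2.contourArea)+[x0,y0],(M['m10']/M['m00']+x0,M['m01']/M['m00']+y0)
E
python3 - <<'E'
from h import *
t=cv2.imread("pics/top0.png"); s=cv2.imread("pics/side0.png")
h=cv2.cvtColor(t,cv2.COLOR_BGR2HSV); hs=cv2.cvtColor(s,cv2.COLOR_BGR2HSV)
print("wood/side/table/case/front",h[270,196],h[280,218],h[290,225],h[230,300],h[243,300],"orange",h[277,200],hs[338:342,348],hs[352,347])
def rect(n,c,z):
    r=cv2.minAreaRect(c); b=cv2.boxPoints(r); P=np.array([plane(n,p,z)[:2] for p in b]); print(np.round(b,1).tolist(),np.round(P,4).tolist(),"ctr",P.mean(0),"len",np.linalg.norm(np.diff(P,axis=0),axis=1)[:2], "yaw",np.degrees(np.arctan2(*(P[1]-P[0])[::-1]))%90)
c,_=comp(t,(80,0,75),(130,90,150),(255,172,362,250)); rect("top",c,.062)
c,_=comp(t,(14,60,165),(30,150,255),(186,258,225,296)); rect("top",c,.05)
c,m=comp(t,(8,200,170),(22,255,255),(194,270,206,284)); print("handle top",m, None if c is None else (cv2.boundingRect(c),plane("top",m,.104)))
c,m=comp(s,(3,120,150),(14,255,255),(336,335,358,368)); print("handle side",m,None if c is None else cv2.boundingRect(c))
for n,im,roi in(("top",t,(268,203,287,221)),("side",s,(255,275,278,295))):
    x0,y0,x1,y1=roi; g=cv2.cvtColor(im,6)[y0:y1,x0:x1].astype(float); w=np.clip(g-np.median(g)-25,0,None)
    yy,xx=np.mgrid[y0:y1,x0:x1]; uv=((w*xx).sum()/w.sum(),(w*yy).sum()/w.sum()); print("hole",n,uv,plane(n,uv,.062))
print("two handle top",two((200,276.7),(347.5,340))) 
print("pull", two((321,261),(329,261)))
E
```

```text
wood/side/table/case/front [ 21 107 193] [ 19 121 114] [ 15 171 154] [ 90   4 121] [105   8  62] orange [ 18 255 222] [[ 13 164 239]
 [ 13 164 240]
 [ 13 164 241]
 [ 13 163 241]] [ 12 169 230]
[[261.79998779296875, 182.10000610351562], [353.0, 178.8000030517578], [355.29998779296875, 241.3000030517578], [264.1000061035156, 244.60000610351562]] [[0.7418, 0.1546], [0.7551, -0.0625], [0.6057, -0.0705], [0.5928, 0.1447]] ctr [0.67384867 0.04156202] len [0.2174984 0.1496439] yaw 3.50623509078531
[[191.0, 264.0], [217.0, 264.0], [217.0, 290.0], [191.0, 290.0]] [[0.5434, 0.3176], [0.5449, 0.256], [0.4834, 0.2538], [0.482, 0.3151]] ctr [0.51341383 0.2856556 ] len [0.06160896 0.06151727] yaw 1.3244465814140227
handle top (200.21428571428572, 276.42857142857144) ((198, 274, 6, 6), array([0.51374119, 0.2834767 , 0.104     ]))
handle side (346.5921375921376, 345.1818181818182) (336, 335, 22, 28)
hole top (np.float64(277.06736353077815), np.float64(211.6608594657375)) [0.67176596 0.11630044 0.062     ]
hole side (np.float64(265.77293318233296), np.float64(284.76896942242354)) [0.67086909 0.11648466 0.062     ]
two handle top (array([0.51266244, 0.28416916, 0.1028818 ]), np.float64(0.0009370032205915544))
pull (array([0.55795036, 0.0090613 , 0.03465566]), np.float64(0.0009789032167284624))
```

Measurements agree with the geometry given: case about 0.217 x 0.150, pull height 0.035, pin top 0.103, and the hole found at the same place in both views. Now I'll grasp the pin.

Run:
```python
from h import *
p=np.array([.5133,.2842]); q0=env.read_state()["qpos"]
best=min((np.abs(q-q0).max(),y,q.tolist()) for y in np.radians([87.3,-92.7]) if (q:=env.inverse_kinematics([*p,.22],down(y))) is not None)
print(best); yaw=best[1]
env.move_ptp([*p,.22],down(yaw)); 
env.move_linear([*p,.087],v=.1,force_limit=8); env.grab()
s=env.read_state(); print({k:s[k] for k in("clock","position","tcp_rot","opening","gripper_force","contact_force")})
env.move_linear([*p,.147],v=.08)
f=env.read_state(); print(f["contact_force"],f["opening"])
im=env.capture("side"); cv2.imwrite("pics/s1.png",im); 
cv2.imwrite("pics/s1c.png",cv2.resize(im[240:400,270:450],None,fx=4,fy=3.75,interpolation=2)[:600])
```

```text
(np.float64(1.0378193111258318), np.float64(1.5236724369910497), [-0.7769610064790539, 0.29433643327967773, 0.19764758509230282, 1.8288658400806572, -0.06670695788720962, 1.0247928963929591, 0.9707421090780308])
{'clock': 4.4167, 'position': array([0.51330815, 0.28416023, 0.08701088]), 'tcp_rot': array([ 7.41185786e-02,  3.14071736e+00, -3.91065878e-05]), 'opening': 0.013941364681653929, 'gripper_force': 29.99980241060257, 'contact_force': array([-0.18810011,  0.17928673,  0.07000008])}
[ 0.3320306  -0.07810041  0.29345096] 0.013855599170944902
```

View pics/s1c.png

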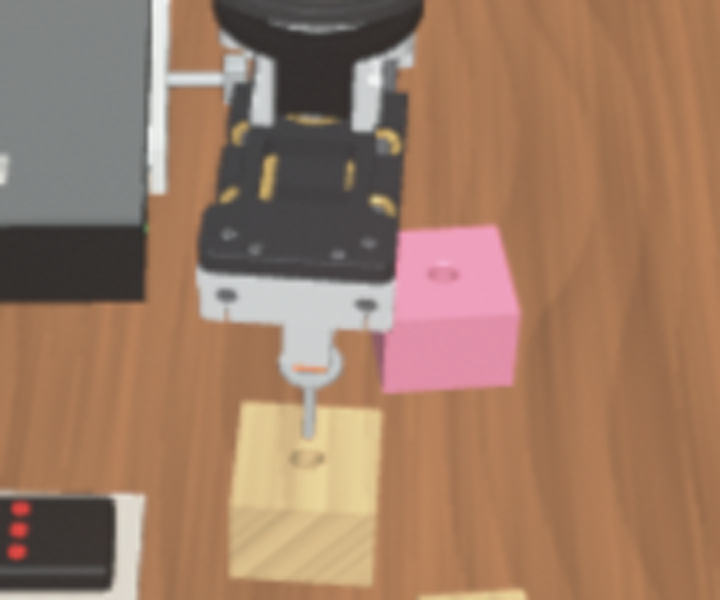

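The pin is held upright with the rod clear of the stand. Next I'll hover over the eject hole and measure the tip against it.

Run:
```python
from h import *
print("standhole",plane("side",(346.75,362.1),.05),"tip",plane("side",(346.75,356.3),.065))
p=env.read_state()["position"]
env.move_linear([p[0],p[1],.175],v=.12)
env.move_linear([.6713,.1164,.175],v=.15)
env.move_linear([.6713,.1164,.159],v=.08); env.hold(.3)
print(env.read_state()["position"],env.read_state()["contact_force"])
print("pred tip",proj("side",[.6713,.1164,.077]),"hole",proj("side",[.6713,.1164,.062]),"top",proj("top",[.6713,.1164,.077]))
im=env.capture("side"); cv2.imwrite("pics/s2.png",im); t=env.capture("top"); cv2.imwrite("pics/t2.png",t)
a=cv2.resize(im[255:300,240:294],(600,500),interpolation=2)
b=cv2.resize(t[190:235,255:273+9],(200,333),interpolation=2); b=cv2.copyMakeBorder(b,0,167,0,0,0)
cv2.imwrite("pics/s2c.png",np.hstack([a,b]))
```

```text
standhole [0.51252142 0.28525649 0.05      ] tip [0.51274919 0.28567146 0.065     ]
[0.67145373 0.116397   0.15926757] [-0.06357198  0.11154375 -0.57925905]
pred tip [265.02417263 278.81020987] hole [265.55198232 284.73021036] top [276.6168398 210.9596536]
```

View pics/s2c.png

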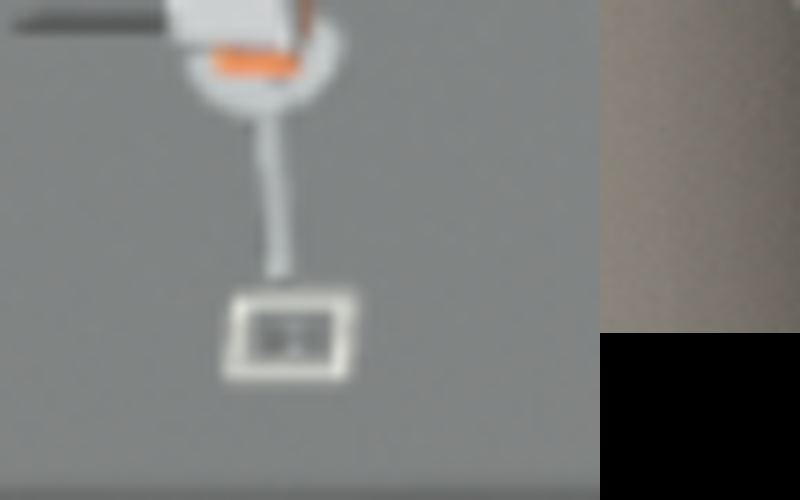

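The crop shows the rod end at about (264.6,279) and the frame centre at about (265.7,284.7), so the tip is slightly off in x. I'll measure that to sub-pixel.

Run:
```python
from h import *
im=cv2.imread("pics/s2.png"); g=cv2.cvtColor(im,6).astype(float); bg=np.median(g[262:282,245:258])
p=env.read_state()["position"]
for r in range(265,282):
    w=np.clip(g[r,258:273]-bg-8,0,None); w[w<1]=0
    # axis point whose projection falls on this row
    zs=np.linspace(.07,.13,200); uv=np.array([proj("side",[p[0],p[1],z]) for z in zs]); i=np.abs(uv[:,1]-r).argmin()
    print(r,round(w.sum(),0),round((w*np.arange(258,273)).sum()/max(w.sum(),1),2),"axis pred",uv[i,0].round(2),zs[i].round(4))
w=np.clip(g[280:291,257:276]-bg-12,0,None); yy,xx=np.mgrid[280:291,257:276]
m=w>25; print("frame",(w*xx).sum()/w.sum(),(w*yy).sum()/w.sum(),cv2.minAreaRect(np.c_[xx[m],yy[m]].astype(np.float32)))
for d in([.001,0,0],[0,.001,0]): print(proj("side",np.r_[p[:2],.062]+d)-proj("side",np.r_[p[:2],.062]))
print(g[276:292,259:273].astype(int))
```

```text
265 130.0 262.88 axis pred 263.73 0.111
266 74.0 263.66 axis pred 263.82 0.1086
267 80.0 263.71 axis pred 263.91 0.1062
268 85.0 263.73 axis pred 264.0 0.1038
269 84.0 263.81 axis pred 264.09 0.1014
270 71.0 263.97 axis pred 264.18 0.0989
271 71.0 264.14 axis pred 264.26 0.0965
272 68.0 264.29 axis pred 264.36 0.0938
273 66.0 264.35 axis pred 264.45 0.0914
274 62.0 264.47 axis pred 264.54 0.089
275 63.0 264.49 axis pred 264.62 0.0866
276 68.0 264.54 axis pred 264.71 0.0842
277 73.0 264.62 axis pred 264.81 0.0815
278 87.0 264.63 axis pred 264.89 0.079
279 81.0 264.58 axis pred 264.98 0.0766Traceback (most recent call last):
  File "<stdin>", line 7, in <module>
  File "h.py", line 11, in proj
    c=env.get_calibration(n); return cv2.projectPoints(np.float64([p]),c["rvec"],c["tvec"],c["intrinsics"],None)[0].ravel()
ValueError: time passes only in moves, steps and waits
```

```bash
cat >> h.py <<'E'
def probe(x,y,ztip=.046,lim=2.0,v=.02):
    p=env.read_state()["position"]; env.move_linear([x,y,p[2]],v=.03); env.hold(.15); f0=env.read_state()["contact_force"]
    hit=env.move_linear([x,y,ztip+.082],v=v,force_limit=lim); s=env.read_state()
    print(f"{x:.4f} {y:.4f} hit={hit} tip z={s['position'][2]-.082:.4f} df",np.round(s["contact_force"]-f0,2),"t",s["clock"]); return hit,s
E
python3 - <<'E'
from h import *
g=cv2.cvtColor(cv2.imread("pics/s2.png"),6); print(g[276:291,260:272])
hit,s=probe(.6705,.1164)
E
```

```text
[[131 130 131 132 171 174 140 130 131 131 131 131]
 [131 131 130 130 171 176 143 130 131 131 131 131]
 [130 131 131 137 178 180 146 131 131 131 131 132]
 [131 131 131 139 179 174 145 133 132 132 132 132]
 [131 134 135 141 148 140 140 143 142 142 143 142]
 [136 164 165 170 173 173 174 174 174 174 176 167]
 [150 213 202 189 188 188 189 188 188 190 205 191]
 [160 212 174 144 140 144 147 143 140 148 197 188]
 [159 198 162 133 127 134 145 135 130 141 194 176]
 [164 198 160 131 116 122 137 128 126 141 200 178]
 [177 198 161 136 124 134 156 139 133 148 213 181]
 [182 194 174 163 162 166 165 163 162 171 216 173]
 [183 197 196 195 195 196 195 195 195 198 210 164]
 [147 154 154 154 154 154 154 154 154 154 155 139]
 [132 133 133 132 133 133 132 133 132 133 132 131]]
0.6705 0.1164 hit=False tip z=0.0461 df [ 0.51 -0.56 -0.36] t 10.2917
```

Run:
```python
from h import *
p=env.read_state()["position"]; f0=env.read_state()["contact_force"]
hit=env.move_linear([.6705,.1164,.082+.027],v=.008,force_limit=1.5); s=env.read_state(); z=s["position"][2]
print(hit,"tip",z-.082,np.round(s["contact_force"]-f0,2),s["clock"])
cv2.imwrite("pics/b.png",env.capture("side"))
for d in (2,4,5,5.7,6.4):
    h=env.move_linear([.6705,.1164,z-d/1000],v=.008,force_limit=8); env.hold(.15); s=env.read_state()
    print(d,h,"tip",s["position"][2]-.082,np.round(s["contact_force"]-f0,2),s["clock"])
    im=env.capture("side"); print(cv2.absdiff(im,cv2.imread("pics/b.png"))[240:320,295:345].max(2).__gt__(40).sum())
    if h: break
cv2.imwrite("pics/s3.png",im)
cv2.imwrite("pics/s3c.png",cv2.resize(im[190:340,220:400],(720,600),interpolation=2))
```

```text
True tip 0.04262422839793312 [0.47 0.38 2.15] 11.1
2 False tip 0.04065104600509642 [ 0.98 -0.45  4.06] 11.6917
0
4 False tip 0.03859046532141233 [ 1.66 -0.56  2.4 ] 12.2917
30
5 False tip 0.03750874468947431 [ 2.06 -0.56  1.43] 12.7667
150
5.7 False tip 0.03690651985280369 [ 1.16 -0.38  1.22] 13.2167
764
6.4 False tip 0.03627582774508473 [ 1.95 -0.8   3.91] 13.6667
763
```

View pics/s3c.png

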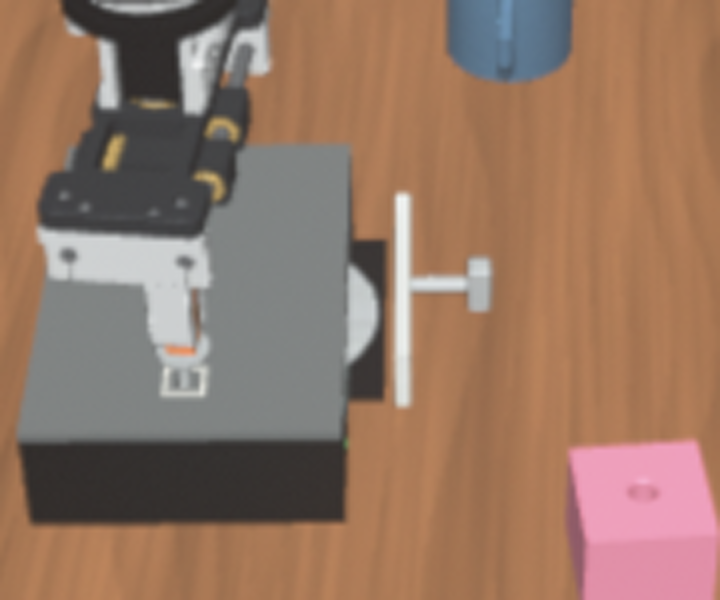

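The tray has sprung out: the pull is now at about (340,261) and the tray face stands off the case. Now the pin goes back to its stand.

Run:
```python
from h import *
env.move_linear([.6705,.1164,.165],v=.05); env.move_linear([.6705,.1164,.178],v=.1)
env.move_linear([.5133,.2842,.178],v=.15); env.move_linear([.5133,.2842,.147],v=.08); env.hold(.2)
h=env.move_linear([.5133,.2842,.0868],v=.04,force_limit=3); s=env.read_state()
print(h,s["position"],s["contact_force"],s["clock"])
if s["position"][2]<.0885:
    env.ungrasp(); env.move_linear([.5133,.2842,.22],v=.1)
im=env.capture("side"); cv2.imwrite("pics/s4.png",im); t=env.capture("top"); cv2.imwrite("pics/t4.png",t)
cv2.imwrite("pics/s4c.png",np.hstack([cv2.resize(im[310:400,310:400],(400,400),interpolation=2),cv2.resize(im[210:300,290:380],(400,400),interpolation=2)]))
```

```text
True [0.51328522 0.28416522 0.08697734] [ 0.10560359 -0.31737203  6.69758314] 18.9667
```

View pics/s4c.png

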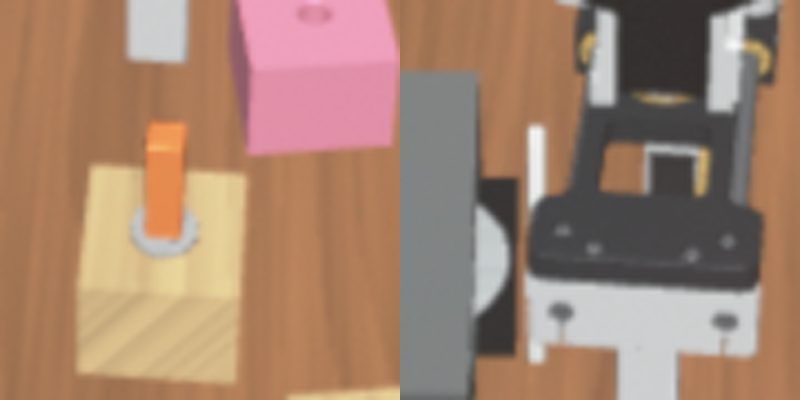

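The pin is back upright with its collar on the stand. Now I'll pull the tray.

Run:
```python
from h import *
print("pull now (side px)",plane("side",(340,261.25),.036), "shut ref",plane("side",(329,261),.036))
a=np.radians(3.5); d=-np.array([np.cos(a),np.sin(a)]); c=np.array([.5578,.0092])+.023*d; print(c)
q0=env.read_state()["qpos"]; 
env.move_linear([*c,.22],v=.2); 
env.move_ptp([*c,.2],down(a+np.pi/2))
h=env.move_linear([*c,.043],v=.12,force_limit=6); print(h,env.read_state()["position"])
assert not h
env.grab(); s=env.read_state(); print(s["opening"],s["position"],s["contact_force"],s["clock"])
e=c+d*.046; h=env.move_linear([*e,.043],v=.04,force_limit=10); env.hold(.2); s=env.read_state()
print(h,s["opening"],s["position"],s["contact_force"],"moved",(s["position"][:2]-c)@d,s["clock"])
```

```text
pull now (side px) [0.53495313 0.01025033 0.036     ] shut ref [0.55737048 0.01065809 0.036     ]
[0.5348429  0.00779588]
False [0.53525145 0.00783992 0.04359872]
0.013747113824004528 [0.53485185 0.00681494 0.04299535] [ 0.43484331 -5.1693284   0.03378889] 26.2833
True 0.013363153906681248 [0.49339705 0.0040816  0.04296775] [ 5.07102409 -1.46351401 -2.02738437] moved 0.041595297799003984 27.4667
```

Run:
```python
from h import *
env.ungrasp(); p=env.read_state()["position"]
env.move_linear([p[0],p[1],.2],v=.1); env.move_linear([.45,.12,.3],v=.2); env.hold(.5)
im=env.capture("side"); t=env.capture("top"); s=env.read_state(); print(s["clock"],s["contact_force"])
cv2.imwrite("pics/f.png",np.hstack([cv2.resize(im[100:460,180:420],(400,600)),cv2.resize(t[150:330,140:500],(400,200))if 0 else cv2.resize(t[150:420,140:320+0],(400,600))]))
```

```text
32.0167 [ 0.36135671 -0.19067954  1.03109077]
```

View pics/f.png

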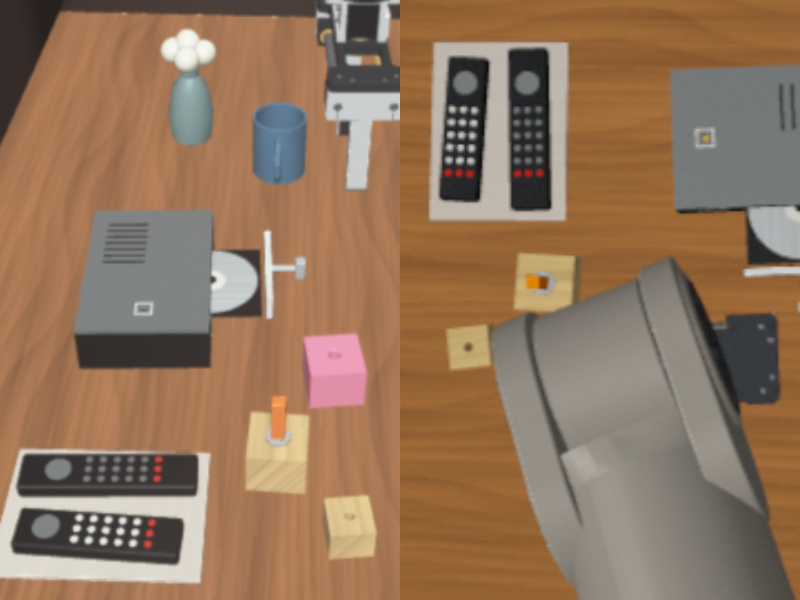

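The final picture shows the tray fully out (it met its end stop with 5 N of pull left, above the 1–3 N sliding force). The pin is upright in its stand, the mug, remotes and vase are where they were, and the gripper is clear.

```bash
python3 -c "
from station import env
print(env.job_done())"
```

```text
the job is handed in; nothing more can be done
None
```

The job is handed in: the catch let go and the tray sprang out, the pin is back upright in its stand, the tray is pulled out to its end stop and released, and nothing else was disturbed. It took about 32 s.

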